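# Load a dive computer into the pressure test pot and lock the lid

### The arm

A 6-joint arm with a two-finger parallel gripper is mounted at the origin on the work surface. World frame = base frame: x ahead of the robot, y to its left, z up, the work surface at z = 0. Lengths are in m, angles in degrees, forces in N, time in s.
With the tool pointing down it reaches from about 0.375 to 0.75 m from the base axis. Payload 9 kg.
Tool frame: the origin (TCP) lies where the fingers leave the gripper's body, on its centre line; the fingertips stand 73 mm ahead of it and the grasp point (between the pads) lies 54 mm ahead of it (robot.tip_reach is the distance from the TCP to the fingertips, in m); z points along the fingers, y is the line along which they close (so a half turn about z gives the same grasp; the last joint's range is limited). The gripper opens to 85 mm and grips with 20 to 120 N. Pads are 22 mm wide; open, the fingers measure 114 mm over their backs; the gripper's body (76 mm by 85 mm) begins 54 mm behind the grasp point. The pads swing forward as they close: fully open they stand 13 mm farther back than shut.
Start: joints at [56.167, 5.964, 5.575, 89.605, 0, 77.527], TCP at [0.219, 0.559, 0.304] pointing down, gripper open.
Joint ranges: [-171.21, 171.21], [-48.23, 106.86], [-62.78, 66.21], [-105.2, 120.99], [-86.42, 89.51], [-180, 180]. Speed limits (degrees/s): [127.2, 127.2, 147.25, 180, 180, 180].

### API

Orientations are given as [roll, pitch, yaw] about the fixed x, y, z axes, in that order (R = Rz(yaw) Ry(pitch) Rx(roll)).
In Python, from plant import robot gives the robot as it stands. Calls block until the motion is done:
- robot.move_pose(position, orientation): joint-space move of the TCP to a pose.
- robot.line_to(position, vel=0.15, rotation=None, guard=None): straight line of the TCP; rotation=None keeps the orientation; vel is the mean speed in m/s. With guard (N) it stops when the force on the tool has changed by that much, and returns True; else False.
- robot.goto_joints(angles): joint-space move.
- robot.set_gripper(opening): finger opening in m; the grip force is fixed at half the most; returns when the fingers have stopped.
- robot.pause(seconds).
- robot.ik(position, orientation): joint angles nearest the present ones, or None.
- robot.observe(): the state.
- robot.grab_frame(name): name is "scene" or "top" or "wrist"; returns the picture (384x512x3 uint8, blue, green, red); there is no depth.
- robot.get_calibration(name): a dict with "vertical_fov" (degrees; the focal length in pixels is half the picture's height over the tangent of half this angle, whatever the lens; pixels are square), "cx", "cy" (the principal point, pixels), "rvec" (rotation vector, rad) and "tvec" (3), from world to camera coordinates, as OpenCV has them. Camera axes: x right, y down, z forward; pixel columns grow to the right and rows downward; lengths in m; the calibration is good to about 2 mm. A picture is of the moment at which its call begins: read the wrist's pose just before it. get_calibration takes no time and is no camera call; for the wrist camera it gives the pose at the moment of the call.
A pose or a line that the arm cannot do raises robot.IKError and nothing moves.
- robot.job_done(): hands the job in; it is judged then, once.
The state is a dict: "time": time; "q": joint angles; "qvel": joint speeds; "joint_torque": joint torques, N m; "tool_pos": TCP position; "tcp_rot": TCP orientation; "ft_force": force on the tool from outside, world axes, zero at the start; "torque": the same for the moment, N m; "gripper_width": finger opening in m; "gripper_force": force on a finger pad.
Only numpy, scipy, OpenCV 4.12 (cv2) and the standard library are available. Lean on these libraries where they do the work, as an engineer would, in place of code of your own. Each camera call takes 0.05 s, during which the arm holds its last target. There are 200 camera calls.

### The job

Get the dive computer ready for its pressure test: set it gently, screen up and flat, on the floor of the test pot, then fit the clear lid over the pot's two guide pins and push it down fully home. Lock it by swinging the ring's lever clockwise (seen from above) to its stop, after first swinging it open if its claws are in the lid's way; leave the other things on the bench where they are and let go of everything.

Things in the scene. Friction and masses are not known exactly. Their poses are not given: they have to be found in the camera images.
- pot: Aluminium pressure test pot, fixed on a 2 mm mat. Origin: centre of its underside, z up. Body 132 mm across, bore 108 mm across; the bore's flat floor is 26 mm, its rim 68 mm above the origin. Foot 168 mm across. A pressure gauge (48 mm across, top 69 mm high) stands 112 mm out on its +x side.
- pot_mouth (a point): Centre of the pot's mouth, at rim height (68 mm above the pot's origin); axes as the pot's. A black wiper seal round the mouth stands 5 mm above the rim: the lid first rests on it, 5 mm high. A firm push (about 8 N with the lid's weight counted) slides the seal down until the lid sits on the rim, and it stays down by itself.
- pot_pin (a point): Top of one of the pot's two upright steel guide pins, 8 mm thick, 74 mm from the pot's axis on its +x and -x sides (this is the -x one, nearer the robot); both rise to 104 mm above the pot's origin from brackets 67 mm high, 16 mm wide, reaching out to 81 mm.
- lock_ring (a joint): Angle of the dark steel locking ring round the pot, rad: 0 fully open, 0.8 fully locked, a stop at each end; grows clockwise seen from above about the pot's axis. Stays where left (friction 0.3 N m, about 2 N at the knob). Above 0.4 its claws bar the lid's lugs from going down. They pass over a lid that is home with 1.5 mm to spare, but jam on one still 5 mm high.
- ring_claw (a point): Top of one of the locking ring's two claws, half a turn apart, 88 mm above the pot's origin, 78 mm from its axis. Claws are 22 mm wide, 89 mm out to their backs; their inward hooks reach in to 68 mm, undersides 79.5 mm above the pot's origin. They stand at the pot's +y and -y sides when locked, 0.8 rad counter-clockwise from there when open. This is the one that comes to +y.
- lever_knob (a point): On the axis of the ring's upright black lever knob: 18 mm across, 50 to 96 mm above the pot's origin (this point: 85), 145 mm from the pot's axis, on a flat bar to the ring (16 mm wide, 42 to 52 mm high). Seen from above its angle in the pot's frame, counter-clockwise from +x, is pi + 0.4 - lock_ring: the -x side, which looks to the robot.
- lid: Clear round lid with aluminium edge, 0.35 kg, right way up on the mat at first. Origin: centre of the underside of its plug, z up. Plug 102 mm across, 8 mm deep, its tip stepped in to 97 mm; disc 128 mm across, 8 to 18 mm above the origin. Two solid locking lugs, 26 mm wide, reach 80 mm out at +y and -y. Home, its origin is 60 mm above the pot's (65 on the raised seal).
- lid_ear (a point): Middle of the slot in the lid's forked ear on its +x side, 74 mm from its axis, 13 mm above its origin; a like ear at -x. Slots are 12 mm wide, open outwards; ears reach 84 mm out. They go down over the pot's 8 mm guide pins, so the lid's x axis must lie along the pot's x axis, either way round.
- lid_handle (a point): Centre of the lid's black bar handle, on the lid's axis, 39 mm above its origin: 80 mm long along the lid's x, 16 mm wide along y, 18 mm high (30 to 48 mm above the origin), on two posts, free below in the middle.
- computer: Dive computer without its strap: black rounded block with a square screen on top and short strap lugs at its ends, 66 mm along x (54 without the lugs), 42 mm along y, 18 mm high, 0.13 kg. Origin: centre of its underside; z up, screen up at the start. In the pot, its origin is 26 mm above the pot's origin.
- first_stage: Bystander: chrome regulator first stage standing upright, 52 mm across, 66 mm high, side ports reaching 38 mm from its axis. Origin: centre of underside.
- holder: Bystander: white plastic holder, a cylinder 48 mm across and 48 mm high with a steel cross rod 104 mm long. Origin: centre of underside; the rod lies along its y.
- spray: Bystander: blue spray can with white cap, 52 mm across, 165 mm high. Origin: centre of underside.
- grease: Bystander: white jar with black cap, 50 mm across, 45 mm high. Origin: centre of underside.
- gauge: Bystander: round black pressure gauge capsule with a white face, 54 mm across, 23 mm high, with a stub 37 mm out on its -x side. Origin: centre of underside.
- chrome_ring: Bystander: chrome retaining ring, 52 mm across, 12 mm high. Origin: centre of underside.
- wrench: Bystander: steel wrench lying flat along its x.
- driver: Bystander: screwdriver with red handle lying along its x.

How it is judged:
By the outcome, as a careful person would: the job done as asked, in the order asked, and still so for the second after the job is handed in, with the robot touching nothing.
It also fails if it takes over 72 s, if anything falls off the work surface, if the arm or the gripper's body presses on something with over 40 N, if the wrist force passes 120 N, or if a joint passes its speed limit or range.

## Working session

There is one attempt and no reset: what is moved stays moved. The work goes in short steps, each a Python script; the robot and the scene stay as the last script left them, time stands still between calls to the robot, and variables do not carry over. Pictures are saved under pics/ and viewed, at most 10 in all, crops included, and the job is handed in when it is done.

```bash
ls; mkdir -p pics; python3 - <<'E'
from plant import robot
import cv2
for n in ("scene","top"):
    f=robot.grab_frame(n); cv2.imwrite(f"pics/{n}0.png",f); print(n,robot.get_calibration(n))
print(robot.get_calibration("wrist"))
f=robot.grab_frame("wrist");cv2.imwrite("pics/wrist0.png",f)
print(robot.observe())
E
```

```text
pics
scene {'vertical_fov': 44.3007333491761, 'cx': 257.7297591856001, 'cy': 188.72520049506693, 'rvec': array([ 1.33354929,  2.0037458 , -1.01063852]), 'tvec': array([ 0.22559373, -0.23169655,  1.78652352])}
top {'vertical_fov': 47.0497986389629, 'cx': 252.4244434268249, 'cy': 188.6305882702493, 'rvec': array([ 2.15069253, -2.09240881,  0.19274696]), 'tvec': array([-0.00465552,  0.60224895,  1.1707944 ])}
{'vertical_fov': 62.181293777440956, 'cx': 251.24445264208873, 'cy': 184.8646921498361, 'rvec': array([-2.35833948, -1.61105568, -0.26735397]), 'tvec': array([-0.599857  , -0.04242328,  0.38121702])}
{'time': 0.15, 'q': array([ 5.61670223e+01,  5.99066383e+00,  5.54062675e+00,  8.96052535e+01,
       -9.73627669e-04,  7.75270788e+01]), 'qvel': array([-0.05161473, -0.16689094,  0.14685293, -0.03033049,  0.11358961,
       -0.00268872]), 'joint_torque': array([ 2.10950675e-03, -5.57355022e+01,  5.04008496e+01,  1.25175359e-02,
       -2.98171199e-04, -2.69928950e-05]), 'tool_pos': array([0.2184322 , 0.55864675, 0.30333391]), 'tcp_rot': array([-1.79945804e+02, -1.09908983e-02,  1.58639939e+02]), 'ft_force': array([-0.0203196 ,  0.00277196,  0.63061387]), 'torque': array([-0.00559147,  0.01272384, -0.05214064]), 'gripper_force': 0.0, 'gripper_width': 0.08513274265962192}
```

View pics/top0.png

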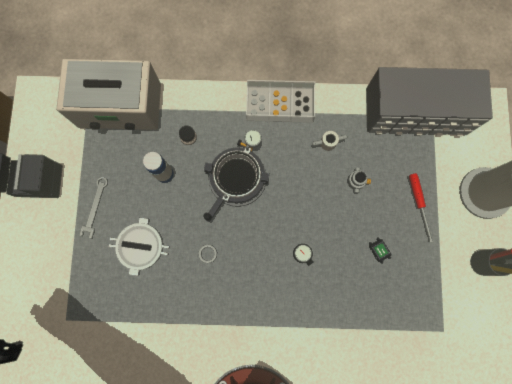

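View pics/scene0.png

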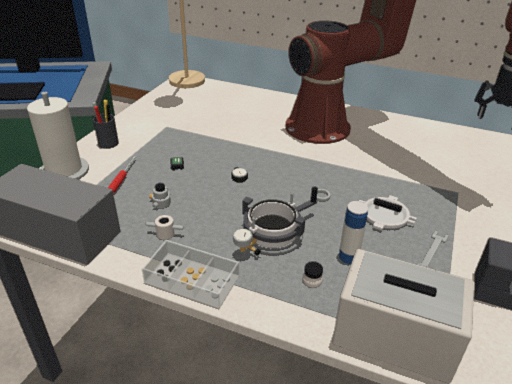

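```bash
cat > h.py <<'E'
import numpy as np, cv2
from plant import robot
from scipy.spatial.transform import Rotation as Rn
def cam(n):
    c=dict(robot.get_calibration(n)); c["R"]=cv2.Rodrigues(np.array(c["rvec"]))[0]; c["f"]=192/np.tan(np.radians(c["vertical_fov"]/2))
    c["C"]=-c["R"].T@c["tvec"]; return c
def ray(c,p):
    return c["R"].T@np.array([(p[0]-c["cx"])/c["f"],(p[1]-c["cy"])/c["f"],1.])
def onz(c,p,z):
    d=ray(c,p); return c["C"]+d*(z-c["C"][2])/d[2]
def tri(c1,p1,c2,p2):
    A=[];b=[]
    for c,p in((c1,p1),(c2,p2)):
        d=ray(c,p);d/=np.linalg.norm(d);M=np.eye(3)-np.outer(d,d);A.append(M);b.append(M@c["C"])
    return np.linalg.lstsq(np.vstack(A),np.hstack(b),rcond=None)[0]
def proj(c,X):
    x=c["R"]@np.array(X)+c["tvec"]; return x[:2]/x[2]*c["f"]+[c["cx"],c["cy"]]
def snap(name):
    c=cam("wrist"); f=robot.grab_frame("wrist"); cv2.imwrite(f"pics/{name}.png",f)
    np.save(f"pics/{name}.npy",c,allow_pickle=True); return c,f
def load(name): return np.load(f"pics/{name}.npy",allow_pickle=True).item(),cv2.imread(f"pics/{name}.png")
E
python3 - <<'E'
from h import *
t=cam("top")
for n,p,z in (("pot",(237,175),.07),("gaug",(253,139),.07),("knob",(210,215),.09),("lid",(139,246),.02),("lidL",(123,244.5),.05),("lidR",(151,247.5),.05),("comp",(380,250),.02),("spray",(154,161),.167),("cring",(207,254),.01),("gcap",(303,254),.02)):
    print(n,onz(t,p,z).round(3))
o=robot.observe(); R=Rn.from_euler("xyz",o["tcp_rot"],degrees=True).as_matrix(); w=cam("wrist")
print("cam in tool",R.T@(w["C"]-o["tool_pos"]),"\n",(R.T@w["R"].T).round(3))
for y in(0,90,-90,45,-45,150): print(y,robot.ik([.45,-.3,.35],[180,0,y]),robot.ik([.45,.1,.35],[180,0,y]))
E
```

```text
pot [0.637 0.056 0.07 ]
gaug [0.741 0.014 0.07 ]
knob [0.521 0.123 0.09 ]
lid [0.437 0.325 0.02 ]
lidL [0.438 0.361 0.05 ]
lidR [0.432 0.284 0.05 ]
comp [ 0.444 -0.349  0.02 ]
spray [0.646 0.265 0.167]
cring [0.42  0.135 0.01 ]
gcap [ 0.427 -0.134  0.02 ]
cam in tool [ 0.08378842  0.00032549 -0.07049957] 
 [[ 0.    -0.946 -0.325]
 [ 1.     0.     0.   ]
 [-0.    -0.325  0.946]]
0 [-47.55479983  -3.48227309   0.81503978  94.29731288   0.
 132.44520017] [ -3.79955939 -17.36718172 -11.51771762  95.8494641    0.
 176.20044061]
90 [-47.55479983  -3.48227309   0.81503978  94.29731288   0.
  42.44520017] [ -3.79955939 -17.36718172 -11.51771762  95.8494641    0.
  86.20044061]
-90 [ -47.55479983   -3.48227309    0.81503978   94.29731288    0.
 -137.55479983] [ -3.79955939 -17.36718172 -11.51771762  95.8494641    0.
 -93.79955939]
45 [-47.55479983  -3.48227309   0.81503978  94.29731288   0.
  87.44520017] [ -3.79955939 -17.36718172 -11.51771762  95.8494641    0.
 131.20044061]
-45 [-47.55479983  -3.48227309   0.81503978  94.29731288   0.
 177.44520017] [  -3.79955939  -17.36718172  -11.51771762   95.8494641     0.
 -138.79955939]
150 [-47.55479983  -3.48227309   0.81503978  94.29731288   0.
 -17.55479983] [ -3.79955939 -17.36718172 -11.51771762  95.8494641    0.
  26.20044061]
```

View pics/wrist0.png

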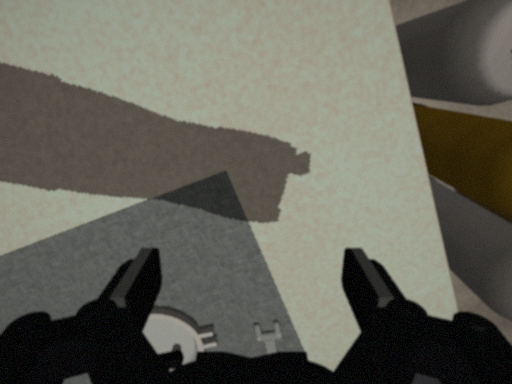

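```bash
python3 - <<'E'
from h import *
def look(name,x,y,z,off,d):
    a=np.arctan2(y,x)+np.pi; t=np.array([np.cos(a),np.sin(a)])
    n=np.array([-t[1],t[0]])
    for i,s in enumerate((-d,d)):
        p=np.array([x,y])+off*t+s*n
        if i==0: robot.move_pose([*p,z],[180,0,np.degrees(a)])
        else: robot.line_to([*p,z],vel=.25)
        robot.pause(.15); snap(f"{name}{i}")
look("lid",.437,.325,.33,.03,.03)
look("pot",.62,.066,.36,.045,.04)
look("comp",.444,-.349,.27,.02,.03)
print(robot.observe()["time"])
ims=[cv2.imread(f"pics/{n}.png") for n in("lid0","pot0","pot1","comp0")]
cv2.imwrite("pics/m1.png",cv2.resize(np.vstack([np.hstack(ims[:2]),np.hstack(ims[2:])]),(800,600),interpolation=cv2.INTER_AREA))
E
```

```text
6.2917
```

View pics/m1.png

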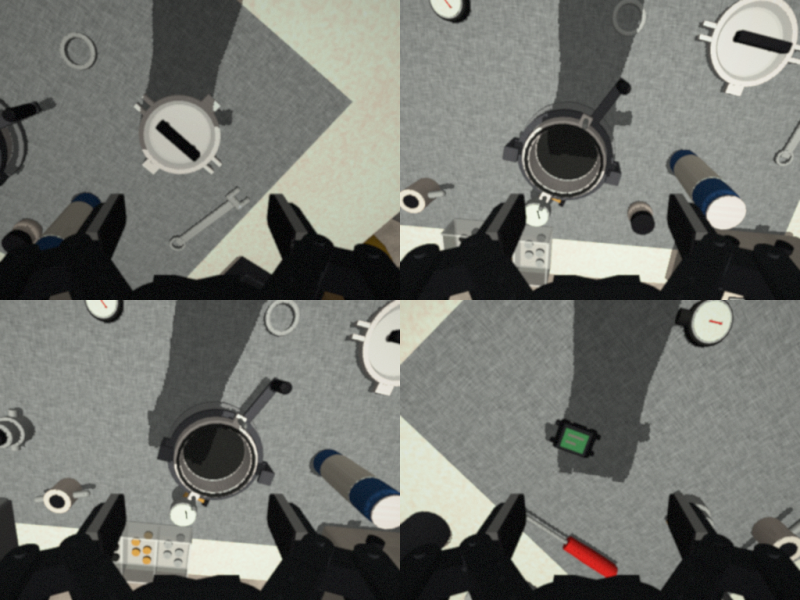

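```bash
python3 - <<'E'
from h import *
ims=[]
for n,(x,y) in (("pot0",(210,190)),("pot1",(265,185))):
    c,f=load(n); ims.append(cv2.resize(f[y-90:y+100,x-90:x+110],(800,760)[:2],interpolation=cv2.INTER_CUBIC)); print(n,x-90,y-90)
v=np.hstack(ims); cv2.imwrite("pics/m2.png",cv2.resize(v,(800,380)))
def blob(m,seed=None,amin=60):
    n,l,s,ct=cv2.connectedComponentsWithStats(m.astype(np.uint8))
    return [(i,s[i,4],ct[i]) for i in range(1,n) if s[i,4]>amin],l
# computer
C=[];P=[]
for n in("comp0","comp1"):
    c,f=load(n); g=f.astype(int); m=(g[...,1]>g[...,2]+25)&(g[...,1]>g[...,0]+15)
    m=cv2.morphologyEx(m.astype(np.uint8),cv2.MORPH_CLOSE,np.ones((7,7)))
    b,l=blob(m); i=max(b,key=lambda t:t[1])[0]
    k=cv2.findContours((l==i).astype(np.uint8),0,1)[0][0]; r=cv2.minAreaRect(k); print(n,r)
    C.append(c);P.append(r[0])
    q=np.array([onz(c,p,.02)[:2] for p in cv2.boxPoints(r)]); e=np.diff(np.vstack([q,q[:1]]),axis=0)
    print("edges",np.linalg.norm(e,axis=1).round(4),np.degrees(np.arctan2(e[:,1],e[:,0])).round(1),q.mean(0))
    # dark body
    d=(g.max(2)<50); d=cv2.morphologyEx((d|(l==i)).astype(np.uint8),cv2.MORPH_CLOSE,np.ones((9,9))); d=cv2.morphologyEx(d,cv2.MORPH_OPEN,np.ones((5,5)))
    b2,l2=blob(d); j=l2[int(r[0][1]),int(r[0][0])]; k=cv2.findContours((l2==j).astype(np.uint8),0,1)[0][0]; r=cv2.minAreaRect(k);print("body",r)
    q=np.array([onz(c,p,.015)[:2] for p in cv2.boxPoints(r)]); e=np.diff(np.vstack([q,q[:1]]),axis=0)
    print("edges",np.linalg.norm(e,axis=1).round(4),np.degrees(np.arctan2(e[:,1],e[:,0])).round(1),q.mean(0))
print("screen 3d",tri(C[0],P[0],C[1],P[1]))
# lid handle
C=[];P=[];Q=[]
for n in("lid0","lid1"):
    c,f=load(n); u=proj(c,[.436,.325,.05]).astype(int)
    m=(f.max(2)<45); b,l=blob(m); i,a,ct=min(b,key=lambda t:np.hypot(*(t[2]-u))); k=cv2.findContours((l==i).astype(np.uint8),0,1)[0][0]; r=cv2.minAreaRect(k)
    print(n,u,a,r); C.append(c);P.append(r[0])
    q=np.array([onz(c,p,.05)[:2] for p in cv2.boxPoints(r)]); e=np.diff(np.vstack([q,q[:1]]),axis=0)
    print("edges",np.linalg.norm(e,axis=1).round(4),np.degrees(np.arctan2(e[:,1],e[:,0])).round(1),q.mean(0))
    w=(f.min(2)>125); w=cv2.morphologyEx(w.astype(np.uint8),cv2.MORPH_OPEN,np.ones((11,11)))
    b,l=blob(w); i,a,ct=min(b,key=lambda t:np.hypot(*(t[2]-u))); k=cv2.findContours((l==i).astype(np.uint8),0,1)[0][0]; el=cv2.fitEllipse(cv2.convexHull(k)); print("disc",a,el,onz(c,el[0],.02)); Q.append(el[0])
print("handle 3d",tri(C[0],P[0],C[1],P[1]),"disc",tri(C[0],Q[0],C[1],Q[1]))
E
```

```text
pot0 120 100
pot1 175 95
comp0 ((222.9134063720703, 180.02073669433594), (32.05182647705078, 25.779743194580078), 20.2248592376709)
edges [0.0287 0.0334 0.029  0.0343] [ 120.3   30.9  -57.9 -149.7] [ 0.44598419 -0.348704  ]
body ((224.0145721435547, 176.95985412597656), (60.14677810668945, 38.87327194213867), 19.983104705810547)
edges [0.0434 0.0631 0.0444 0.0656] [ 119.8   31.3  -56.9 -149.5] [ 0.44539622 -0.34701642]
comp1 ((279.862060546875, 180.34483337402344), (31.568206787109375, 26.740127563476562), 21.801406860351562)
edges [0.0291 0.0336 0.0295 0.0345] [ 121.7   29.6  -56.5 -151. ] [ 0.44602066 -0.34852803]
body ((278.89727783203125, 177.27398681640625), (60.627315521240234, 39.442867279052734), 20.556045532226562)
edges [0.0432 0.0648 0.0443 0.0674] [ 122.    31.1  -54.6 -149.8] [ 0.44453966 -0.34797619]
screen 3d [ 0.44560041 -0.34833976  0.02081908]
lid0 [224 178] 835 ((228.30642700195312, 179.6527099609375), (65.45642852783203, 13.717621803283691), 41.423667907714844)
edges [0.0161 0.0762 0.0169 0.0771] [174.5  83.5  -2.6 -97.1] [0.43492388 0.32972324]
disc 6370 ((229.31942749023438, 178.39822387695312), (95.54115295410156, 108.4255599975586), 62.27356719970703) [0.44183677 0.33291358 0.02      ]
lid1 [276 178] 755 ((278.51641845703125, 179.94384765625), (64.53816986083984, 12.091092109680176), 42.87890625)
edges [0.0139 0.0773 0.0146 0.0781] [174.7  83.4  -2.3 -97.1] [0.43622941 0.32857725]
disc 7137 ((280.6155090332031, 173.98562622070312), (93.94398498535156, 125.50394439697266), 46.463069915771484) [0.43459947 0.33294275 0.02      ]
handle 3d [0.43809684 0.33033512 0.03961825] disc [0.43124637 0.32737573 0.04842703]
```

View pics/m2.png

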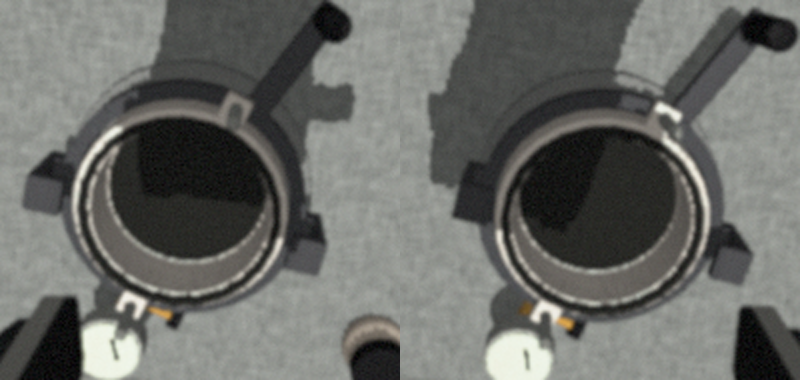

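```bash
python3 - <<'E'
from h import *
vis=[];G={}
for n,(x,y) in (("pot0",(210,190)),("pot1",(265,185))):
    c,f=load(n); v=f.copy()
    roi=np.zeros(f.shape[:2],np.uint8); cx,cy=proj(c,[.637,.056,.07]); cv2.circle(roi,(int(cx),int(cy)),72,1,-1)
    for th in(30,38,46):
        m=((f.max(2)<th)&(roi>0)).astype(np.uint8)
        # seal ring: component whose hull is largest but not touching roi edge
        for k in cv2.findContours(m,cv2.RETR_EXTERNAL,1)[0]:
            if len(k)>60:
                el=cv2.fitEllipse(cv2.convexHull(k)); print(n,th,cv2.contourArea(k),np.round(el[0],1),np.round(el[1],1),round(el[2]),onz(c,el[0],.075).round(4), "diam",(np.mean(el[1])*np.linalg.norm(onz(c,el[0],.075)-c["C"])/c["f"]).round(4))
                if th==38: cv2.ellipse(v,el,(0,0,255),1)
    # gauge face
    g=((f.min(2)>170)).astype(np.uint8); g=cv2.morphologyEx(g,cv2.MORPH_OPEN,np.ones((5,5)))
    u=proj(c,[.741,.014,.07]);nn,l,s,ct=cv2.connectedComponentsWithStats(g)
    for i in range(1,nn):
        if s[i,4]>150 and np.hypot(*(ct[i]-u))<30:
            k=cv2.findContours((l==i).astype(np.uint8),0,1)[0][0]; el=cv2.fitEllipse(cv2.convexHull(k)); print(n,"gauge",s[i,4],np.round(el[:2],1).tolist() if 0 else el,onz(c,el[0],.071)); G.setdefault("g",[]).append((c,el[0])); cv2.ellipse(v,el,(255,0,255),1)
    # knob: very dark blob
    u=proj(c,[.521,.123,.098]); m=((f.max(2)<28)).astype(np.uint8); nn,l,s,ct=cv2.connectedComponentsWithStats(m)
    for i in range(1,nn):
        if 40<s[i,4]<2000 and np.hypot(*(ct[i]-u))<30: print("knob",s[i],ct[i],onz(c,ct[i],.085)); cv2.circle(v,(int(ct[i][0]),int(ct[i][1])),2,(0,255,255),-1)
    vis.append(cv2.resize(v[y-100:y+90,x-90:x+110],(400,380),interpolation=cv2.INTER_NEAREST))
if len(G.get("g",[]))==2:
    (a,b),(d,e)=G["g"]; print("gauge3d",tri(a,b,d,e))
cv2.imwrite("pics/m3.png",np.hstack(vis))
E
```

```text
pot0 30 2032.0 [216.9 183. ] [43.4 78.6] 107 [0.6107 0.0668 0.075 ] diam 0.0723
pot0 38 2207.5 [220.9 190. ] [52.9 89. ] 123 [0.6189 0.0721 0.075 ] diam 0.0846
pot0 46 101.0 [208.8 207.3] [86.8 96.6] 103 [0.6427 0.0593 0.075 ] diam 0.1122
pot0 46 125.5 [146.5 186.5] [17.4 23.1] 135 [ 0.6242 -0.0157  0.075 ] diam 0.0252
pot0 46 4094.5 [216.2 194.8] [67.1 91.7] 116 [0.6256 0.067  0.075 ] diam 0.0954
pot0 46 390.0 [260.5 186.8] [21.3 87.4] 163 [0.6099 0.1183 0.075 ] diam 0.0644
pot0 46 258.0 [209.3 146.5] [13.2 46.7] 89 [0.568  0.0549 0.075 ] diam 0.0345
pot0 gauge 605 ((173.27230834960938, 275.4144592285156), (28.25706672668457, 33.06874465942383), 101.96343231201172) [0.74717302 0.01862368 0.071     ]
knob [277 102  17  18 204] [284.42647059 110.78921569] [0.5185814  0.13283309 0.085     ]
pot1 30 1366.0 [269.8 184.7] [49.  79.2] 75 [0.6151 0.0489 0.075 ] diam 0.0758
pot1 38 1572.0 [264.4 186.1] [47.1 86.1] 61 [0.6175 0.0427 0.075 ] diam 0.0788
pot1 46 107.5 [276.1 205.8] [89.8 97.3] 79 [0.641  0.0599 0.075 ] diam 0.1137
pot1 46 4157.0 [269.9 194.1] [68.6 88.8] 70 [0.6268 0.0505 0.075 ] diam 0.0941
pot1 46 869.0 [243.5 171.7] [39.4 99.6] 54 [0.6024 0.0164 0.075 ] diam 0.081
pot1 gauge 726 ((233.83511352539062, 275.0684509277344), (28.751632690429688, 33.36482620239258), 93.27124786376953) [0.74692069 0.01795795 0.071     ]
knob [346 102  19  16 172] [353.63372093 109.00581395] [0.51788006 0.12559868 0.085     ]
gauge3d [0.74915715 0.01800552 0.06802662]
```

View pics/m3.png

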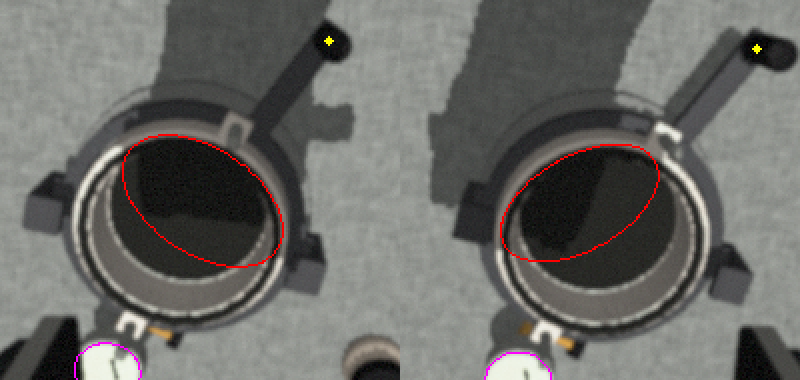

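```bash
python3 - <<'E'
from h import *
c=[.4455,-.3480]; o=[180,0,-149.5]; pot=[.6415,.0597]
robot.line_to([*c,.16],vel=.25,rotation=o) if 0 else robot.move_pose([*c,.15],o)
robot.line_to([*c,.078],vel=.12)
robot.set_gripper(.03); s=robot.observe(); print(s["gripper_width"],s["gripper_force"],s["tool_pos"],s["time"])
robot.line_to([*c,.22],vel=.25)
robot.move_pose([*pot,.22],o)
robot.line_to([*pot,.114],vel=.15)
hit=robot.line_to([*pot,.103],vel=.03,guard=3); s=robot.observe(); print(hit,s["tool_pos"],s["ft_force"],s["gripper_width"])
robot.set_gripper(.056); 
robot.line_to([*pot,.20],vel=.2)
s=robot.observe(); print(s["gripper_width"],s["time"])
E
```

```text
0.0400053003843819 61.48572564125061 [ 0.44589941 -0.34847538  0.07895153] 8.575
True [0.64205806 0.05963399 0.10499497] [-0.18393614  0.48716008  5.5612368 ] 0.04033105337359496
0.05584637847207785 13.1083
```

```bash
cat >> h.py <<'E'
pot=np.array([.6415,.0597]); yaw=-21.5
def kp(a,r=.145): return [*(pot+r*np.array([np.cos(np.radians(a)),np.sin(np.radians(a))]))]
def arc(a0,a1,z,step,g):
    for a in np.append(np.arange(a0,a1,step),a1)[1:]:
        if robot.line_to([*kp(a),z],vel=.1,rotation=[180,0,a],guard=g): 
            break
    s=robot.observe(); d=s["tool_pos"][:2]-pot; print("arc end",a,np.degrees(np.arctan2(d[1],d[0]))%360,s["ft_force"],s["time"])
E
python3 - <<'E'
from h import *
robot.set_gripper(.045)
robot.move_pose([*kp(150.3),.2],[180,0,150.3])
print(robot.line_to([*kp(150.3),.131],vel=.15,guard=8))
arc(150.3,193,.131,7,15)
s=robot.observe(); d=s["tool_pos"][:2]-pot; a=np.degrees(np.arctan2(d[1],d[0]))%360
robot.line_to([*kp(a-4),.131],vel=.1); robot.line_to([*kp(a-4),.2],vel=.25)
# look at pot
al=np.arctan2(.0597,.6415)+np.pi; t=np.array([np.cos(al),np.sin(al)])
for i,sft in enumerate((-.03,.03)):
    robot.move_pose([*(pot+.03*t+sft*np.array([-t[1],t[0]])),.29],[180,0,np.degrees(al)]); robot.pause(.15)
    c,f=snap(f"pin{i}"); v=f.copy()
    ph=np.radians(yaw); u=np.array([np.cos(ph),np.sin(ph)])
    for p in ([*(pot-.074*u),.106],[*(pot+.074*u),.106],[*(pot-.074*u),.069],[*(pot+.074*u),.069],[*(pot+.112*u),.071]):
        q=proj(c,p); print(q.round(1)); cv2.drawMarker(v,tuple(int(k) for k in q.round()),(0,0,255),0,5,1)
    cx,cy=proj(c,[*pot,.075]).astype(int); cv2.imwrite(f"pics/pv{i}.png",cv2.resize(v[max(cy-120,0):cy+130,cx-100:cx+100],(400,500),interpolation=cv2.INTER_NEAREST)); print("crop",cx-100,max(cy-120,0))
cv2.imwrite("pics/m4.png",np.hstack([cv2.imread("pics/pv0.png"),cv2.imread("pics/pv1.png")])); print(robot.observe()["time"])
E
```

```text
False
arc end 192.3 187.0882535734261 [ 1.08759612 15.49604888  2.42062727] 16.8917
[255.2 140.6]
[183.2 280.5]
[254.7 132.9]
[190.4 259. ]
[176.  287.6]
crop 119 82
[328.8 138.5]
[246.5 278.1]
[319.4 131. ]
[246.9 256.9]
[231.1 285.3]
crop 181 80
18.9833
```

View pics/m4.png

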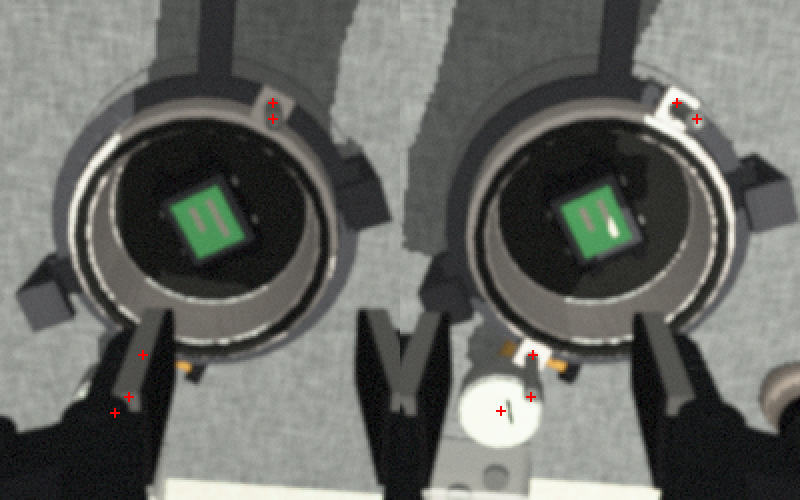

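```bash
python3 - <<'E'
from h import *
L=[.4356,.3291]; o=[180,0,83.3]
robot.move_pose([.53,.2,.29],[180,0,150]) if 0 else None
robot.set_gripper(.06)
robot.move_pose([*L,.17],o)
print(robot.line_to([*L,.097],vel=.12,guard=8))
robot.set_gripper(.005); s=robot.observe(); print(s["gripper_width"],s["gripper_force"],s["tool_pos"],s["ft_force"],s["torque"])
robot.line_to([*L,.215],vel=.2); robot.pause(.2)
s=robot.observe(); print(s["ft_force"],s["torque"],s["tool_pos"],s["tcp_rot"],s["time"])
c,f=snap("held"); 
R=Rn.from_euler("xyz",s["tcp_rot"],degrees=True).as_matrix()
v=f.copy()
for x,y,zz in((.074,0,.078),(.068,0,.078),(.084,.006,.078),(.084,-.006,.078),(.04,0,.046),(-.074,0,.078)):
    q=proj(c,s["tool_pos"]+R@np.array([x,y,zz])); print(q.round(1)); cv2.drawMarker(v,tuple(int(k) for k in q.round()),(0,0,255),0,7,1)
cv2.imwrite("pics/heldv.png",v)
E
```

```text
False
0.015002176693385872 59.8122900724411 [0.43623953 0.32930091 0.09791679] [ 1.31536597 -1.02806107  6.04124878] [-0.19353734 -0.15421433  0.01254436]
[ 0.56570003 -0.03411815 -3.92561973] [ 0.04162717  0.02414443 -0.04299466] [0.43488711 0.32879831 0.21328807] [-1.79865352e+02  7.62599471e-02  8.33004062e+01] 23.475
[251.2  99.2]
[251.2 112.7]
[264.8  75.7]
[237.6  75.7]
[251.1 194.7]
[251.1 353.1]
```

View pics/heldv.png

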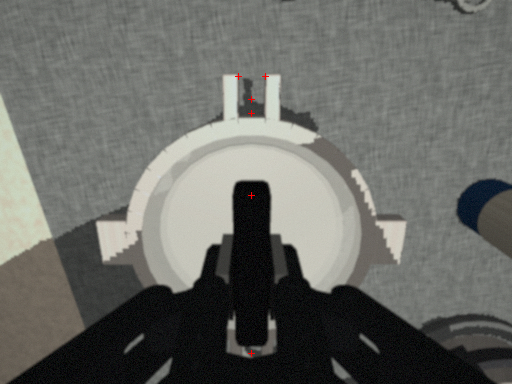

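```bash
python3 - <<'E'
from h import *
o=[180,0,158.5]
robot.line_to([.46,.13,.225],vel=.25,rotation=o)
robot.line_to([*pot,.225],vel=.25)
robot.line_to([*pot,.200],vel=.15); robot.pause(.3)
s=robot.observe(); e=pot-s["tool_pos"][:2]; print(s["tool_pos"],s["tcp_rot"],e)
robot.line_to([*(pot+e),.200],vel=.05,rotation=[180,0,158.5]); robot.pause(.2)
s=robot.observe(); print(s["tool_pos"],s["ft_force"],s["time"])
c,f=snap("hov"); v=f.copy(); ph=np.radians(yaw); u=np.array([np.cos(ph),np.sin(ph)])
for z in(.106,.069):
    q=proj(c,[*(pot-.074*u),z]); print(q); cv2.drawMarker(v,tuple(int(k) for k in q.round()),(0,0,255),0,5,1)
cv2.imwrite("pics/hovv.png",cv2.resize(v[30:180,150:350],(800,600),interpolation=cv2.INTER_CUBIC))
E
```

```text
[0.64179646 0.05972061 0.2009151 ] [1.79980211e+02 6.89185190e-02 1.58502727e+02] [-2.96460351e-04 -2.06109069e-05]
[0.64119115 0.05967646 0.19994347] [ 0.26054359  0.05364674 -3.54375739] 27.0583
[250.81058919  96.88607233]
[250.88151724  93.0422679 ]
```

View pics/hovv.png

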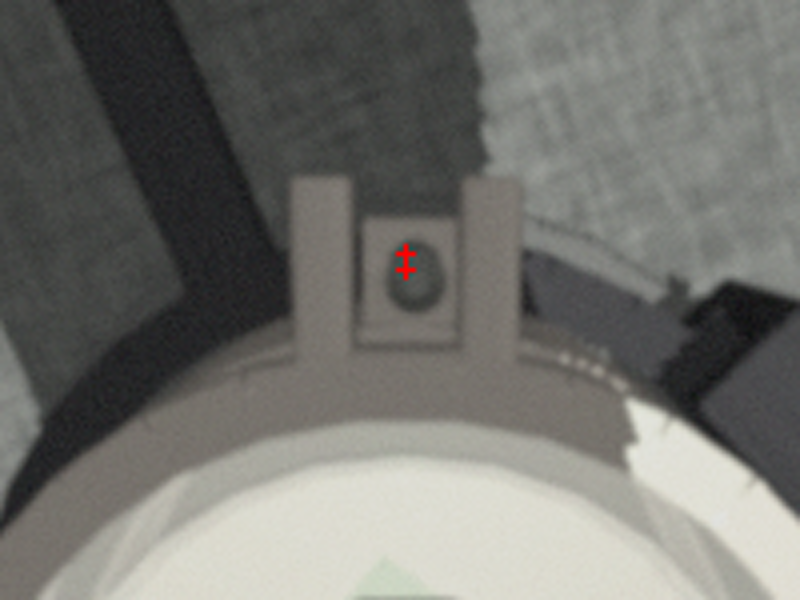

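```bash
python3 - <<'E'
from h import *
p=pot+[.0009,.0005]
robot.line_to([*p,.199],vel=.03)
print(robot.line_to([*p,.170],vel=.06,guard=5)); s=robot.observe(); print(s["tool_pos"],s["ft_force"],s["torque"])
if s["tool_pos"][2]<.174:
    print(robot.line_to([*p,.154],vel=.03,guard=25)); s=robot.observe(); print(s["tool_pos"],s["ft_force"],s["torque"],s["tcp_rot"],s["time"])
E
```

```text
False
[0.6423356  0.06020926 0.16991573] [-0.24134557  0.37793156 -2.68507748] [ 0.03214502  0.02265387 -0.01476169]
True
[0.6429063  0.06013815 0.15793894] [-1.59120997  0.34852826  4.22654074] [-0.01508588  0.28038657 -0.05658767] [1.79977825e+02 1.00901726e-01 1.58502222e+02] 28.4583
```

```bash
python3 - <<'E'
from h import *
p=pot+[.0009,.0005]
print(robot.line_to([*p,.155],vel=.02,guard=15)); s=robot.observe(); print(s["tool_pos"],s["ft_force"])
robot.set_gripper(.06); robot.line_to([*p,.22],vel=.2)
robot.set_gripper(0); robot.line_to([*p,.192],vel=.15)
print(robot.line_to([*p,.172],vel=.03,guard=15)); s=robot.observe(); print("press",s["tool_pos"],s["ft_force"],s["gripper_width"])
robot.line_to([*p,.22],vel=.2)
if s["tool_pos"][2]<.1855:
    robot.set_gripper(.045)
    robot.move_pose([*kp(181.4),.2],[180,0,181.4])
    print(robot.line_to([*kp(181.4),.131],vel=.15,guard=8))
    arc(181.4,124,.131,-7,15)
print(robot.observe()["time"])
E
```

```text
False
[0.64292833 0.06012217 0.15792809] [-8.91300009  0.28962414 18.39361346]
True
press [0.64284957 0.06018903 0.18268082] [-2.83877829  1.24646594  7.7850476 ] -0.0001748723154435964
False
arc end 125.4 128.99071545277081 [-5.12789896 -5.00758206  5.74690347] 35.6417
35.6417
```

```bash
python3 - <<'E'
from h import *
print(robot.line_to([*kp(124),.131],vel=.04,rotation=[180,0,126],guard=15))
s=robot.observe(); d=s["tool_pos"][:2]-pot; a=np.degrees(np.arctan2(d[1],d[0]))%360; print(a,s["ft_force"])
robot.line_to([*kp(a+5.5),.131],vel=.08); robot.line_to([*kp(a+5.5),.22],vel=.25)
al=np.arctan2(.0597,.6415)+np.pi; t=np.array([np.cos(al),np.sin(al)])
robot.move_pose([*(pot+.05*t),.34],[180,0,np.degrees(al)]); robot.pause(.2)
c,f=snap("fin"); v=f.copy()
g=pot+[.0009,.0005]
for X in ([*(g+.145*np.array([np.cos(np.radians(135.6)),np.sin(np.radians(135.6))])),.098],[*(g+.078*np.array([np.cos(np.radians(68.5)),np.sin(np.radians(68.5))])),.090],[*(g-.078*np.array([np.cos(np.radians(68.5)),np.sin(np.radians(68.5))])),.090],[*g,.110]):
    q=proj(c,X); cv2.drawMarker(v,tuple(int(k) for k in q.round()),(0,0,255),0,7,1)
cx,cy=proj(c,[*g,.075]).astype(int)
cv2.imwrite("pics/finv.png",cv2.resize(v[max(0,cy-130):cy+95,cx-150:cx+150],(800,600),interpolation=cv2.INTER_CUBIC)); print(robot.observe()["time"])
E
```

```text
True
128.97577473380983 [-1.4035905  -1.91300072  2.32480564]
38.05
```

View pics/finv.png

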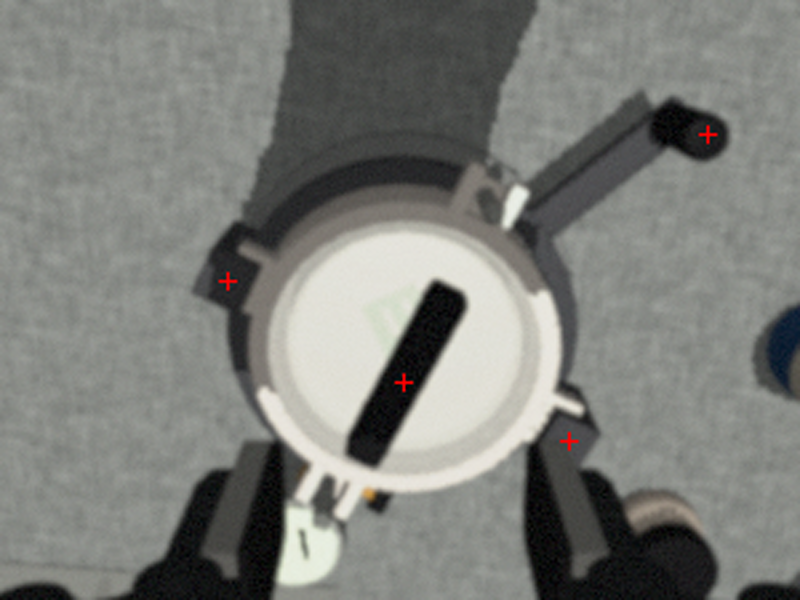

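The final picture shows the lid home on both pins. The claws, at (228,281) and (569,441), cover the lugs, and the knob at (707,134) is where the locked stop should put it.

```bash
python3 -c "
from plant import robot
print(robot.job_done(), robot.observe()['time'])"
```

```text
the job is handed in; nothing more can be done
the job is handed in; nothing more can be done
```

The job is handed in at about 38 s of the 72 s allowed: the dive computer lies flat, screen up, in the pot, the lid is home on both pins, the ring is swung to its locked stop, and the gripper is clear of everything.

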